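# Put the water filter back in service: valve to half, vent cap snapped on and held

### The job

Put the water filter on the worktop back in service: first turn its valve handle to the half-open mark and leave it there, then take the larger of the two loose caps, press it straight down onto the vent stud until it clicks, and go on pressing firmly so that it squeezes the gasket while the filter fills. Finish still holding the cap by its knob and pressing it down. Leave the small cap, the mug and the glass where they stand.

Things in the scene. Friction and masses are not known exactly. Their poses are not given: they have to be found in the camera images.
- filter: Water filter head, fixed: white block 84 (x) x 200 (y) x 36 mm high, an upright white cartridge 48 mm across, 90 mm high behind it (66 mm along +x), pipe stubs 26 mm long at the ends. Origin: centre of the underside; z up, front (-x) faces the robot within 0.3 rad. On its top: the valve, 65 mm along +y (left end), and the vent stud, 65 mm along -y (right end).
- valve (a joint): Valve handle angle, rad: 0 = shut (narrow pointer end along the filter's -x, to the robot), pi/2 = open (pointer along the filter's -y, to the stud), growing counter-clockwise from above. Half open = pi/4: pointer at the middle, longest of three raised dark marks on the block. Friction (0.12 N m) keeps it where it is left. Starts within 0.45 of shut.
- valve_grip (a point): Centre of the steel valve handle, on its vertical turning axis, 57 mm above the worktop. The handle is a bar 12 mm thick, from 46 to 68 mm above the worktop, reaching 30 mm from the axis at the narrow pointer end (7 mm thick there) and 29 mm at the blunt end. x axis: along the bar to the pointer end; z up. It can be gripped across the bar over the axis and turned on the spot.
- stud_seat (a point): On the vent stud's axis at the top face of the black rubber gasket, 40 mm above the worktop. The steel stud is 18 mm thick, tapering to 8 mm over its top 7 mm; its top is 24 mm above this point. Three sprung round catches stand out to 28 mm across, centred 11 mm above this point. The gasket (36 mm across) gives 1 mm per 4 N, at most 3 mm.
- cap: The larger white snap cap, loose, mouth down on the worktop, 60 g: skirt 40 mm across, 32 mm high; mouth 22 mm across with a lip 4 mm high, hollow above it 31 mm across, 28 mm deep. Origin: centre of the mouth (underside), z up. The lip meets the catches 16 mm above the gasket, takes about 8 N, then the force drops and they pull it down; the click is done when the mouth is on the gasket.
- cap_knob (a point): Centre of the large cap's grip knob, 44 mm above its mouth: an upright round ribbed knob 20 mm across and 24 mm high (32 to 56 mm above the mouth), standing on the flat top of the skirt.
- small_cap: A smaller white cap of another fitting, which does not fit: 28 mm across, 38 mm high in all with a 15 mm knob. Loose. Leave it alone. The two caps stand one left and one right in front of the filter, either way round. Origin: centre of its underside.
- mug: Purple mug, 92 mm across, 100 mm high, loose, near the robot. Leave it alone. Origin: underside.
- glass: Clear drinking glass, 80 mm across, 91 mm high, loose, right of the filter. Leave it alone. Origin: centre of its underside.
Not all that is in view belongs to the job. Leave any brown look-alike of the cap alone.

How it is judged (in metres and radians):
On the way, in this order (a step that is already met when the one before it is completed fails the run):
1. the valve stands at half open, let go (value of joint valve between 0.66 and 0.91 rad and contact force between the fingers and filter below 0.3 N), for 0.3 s.
2. the large cap has clicked down onto the vent stud (z of cap in the frame of stud_seat between -0.006 and 0.0012 m and horizontal distance between cap and stud_seat below 0.004 m and angle between cap's own z axis and vertical below 0.12 rad), for 0.2 s.
At the end, for the whole second after the job is handed in: The valve is within 0.125 rad (7 degrees) of half open (pi/4); the large cap sits on the vent stud, upright within 0.12 rad and within 4 mm of its axis, its mouth at or below the gasket's top face (+1.2 mm), still, still held by the fingers, and pressed on the filter with more than 4 N (all of step 2 and value of joint valve between 0.66 and 0.91 rad and contact force between cap and filter above 4 N and contact force between the fingers and cap above 2 N and linear speed of cap below 0.02 m/s); the arm keeps its last pose, push and grip.
It fails at once if the small cap, the mug or the glass is moved more than 30 mm (distance of any of small_cap, mug, glass from where it was at the start of the episode above 0.03 m).
It also fails if it takes over 54 s, if anything falls off the work surface, if the arm or the gripper's body presses on something with over 40 N, if the wrist force passes 120 N, or if a joint passes its speed limit or range.

### The arm

A 6-joint arm with a two-finger parallel gripper is mounted at the origin on the work surface; the furniture and walls round the work are solid. World frame = base frame: x ahead of the robot, y to its left, z up, the work surface at z = 0. Lengths are in mm, angles in rad, forces in N, time in s.
With the tool pointing down it reaches from about 350 to 775 mm from the base axis. Payload 7.3 kg.
Tool frame: the origin (TCP) lies midway between the tips of the shut fingers; the grasp point (between the pads) lies 19 mm behind it; z points along the fingers, y is the line along which they close (so a half turn about z gives the same grasp; the last joint's range is limited). The gripper opens to 92 mm and grips with 3 to 60 N. Pads are 19 mm wide; open, the fingers measure 130 mm over their backs; the gripper's body (75 mm by 190 mm) begins 47 mm behind the grasp point.
Start: joints at [-1.385, 0.342, 1.524, -0, 1.275, -0.146], TCP at [171.039, -496.377, 226.741] pointing down, gripper open.
Joint ranges: [-2.53, 2.53], [-0.77, 2.02], [0.04, 2.7], [-1, 4.14], [0.28, 2.66], [-3.11, 3.11]. Speed limits (rad/s): [2.57, 2.57, 3.14, 3.14, 3.14, 3.14].

### API

Orientations are given as [roll, pitch, yaw] about the fixed x, y, z axes, in that order (R = Rz(yaw) Ry(pitch) Rx(roll)).
In Python, from plant import monitor, optics, workorder gives the robot as it stands. The module is installed in compiled form; this text tells all that it offers.
- The arm moves only by the tool servo_tool, never from a script. Its arguments are lists of equal length, an entry for each row: "linear": the shift along the tool's x, y, z as a fraction of full scale, a list of three; "spin": the turn about the tool's z as a fraction of full scale. In form: {"linear": [[dx, dy, dz], ...], "spin": [spin, ...]}. A call has exactly 8 rows; each row shifts and turns the commanded pose from where the row before left it, along the tool's axes as they then stand; what a row does not reach is not made up. Full scale, the value 1, is 200 mm for a shift and 90 degrees for a turn. A row lasts 1/8 s, in which the tool goes at most 62.5 mm and 10.7 degrees, less where a joint would pass 70% of its speed; a pose out of reach is approached as far as the arm can. A call with a number of a shift or a turn outside -1 to 1 is refused whole. A call with a gripper value outside its range is refused whole. "hand" is the opening, from -1 (shut) to 1 (fully open), set as the call begins (left out, the last holds). The fingers move at their own pace and stop on an object; the grip force is fixed at half the most. Time passes only in rows, so rows that do not move let the fingers close, or fill a call up. It gives the time, the measured TCP pose, the force, the opening and the grip force at its end, in the units of the state.
- monitor.get_obs(): the state, without advancing time (a new reading comes with each control period).
- optics.capture(name): name is "scene" or "top" or "wrist"; returns a dict with "frame" (384x512x3 uint8, blue, green, red), "K" (3x3 intrinsics, pixels), "world_to_cam" (4x4, takes a point from world to camera coordinates). Camera axes: x right, y down, z forward; pixel columns grow to the right and rows downward; lengths in mm; the calibration is good to about 2 mm. A picture is of the moment at which its call begins. There is no depth.
- workorder.close_job(): hands the job in; it is judged then, once.
The state is a dict: "time": time; "joint_positions": joint angles; "dq": joint speeds; "tau": joint torques, N m; "tool_pos": TCP position; "tcp_rot": TCP orientation; "contact_force": force on the tool from outside, world axes, zero at the start; "moment": the same for the moment, N m; "grip_width": finger opening in mm; "finger_force": force on a finger pad.
Only numpy, scipy, OpenCV 4.12 (cv2) and the standard library are available. Lean on these libraries where they do the work, as an engineer would, in place of code of your own. Each camera call takes 0.05 s, during which the arm holds its last target. There are 200 camera calls.

## Working session

There is one attempt and no reset: what is moved stays moved. The work goes in short steps, Python scripts to look and compute and a tool call to move; the robot and the scene stay as the last step left them, time stands still between calls to the robot, and variables do not carry over. Pictures are saved under pics/ and viewed, at most 10 in all, crops included, and the job is handed in when it is done.

Besides the shell and the picture viewer there is one more tool, called after ">>>" in YAML: its name, and indented under it one key for each argument. servo_tool: Moves the arm, as the interface text tells. Shift numbers are shares of 200 mm and turn numbers shares of 90 degrees, none past 1 either way. Its arguments: {"type":"object","properties":{"linear":{"type":"array","items":{"type":"array","items":{"type":"number","minimum":-1,"maximum":1}}},"spin":{"type":"array","items":{"type":"number","minimum":-1,"maximum":1}},"hand":{"type":"number"}},"required":["linear","spin"]}

```bash
mkdir -p pics; cat > h.py <<'E'
import numpy as np, cv2
from plant import monitor, optics, workorder
def cap(n, fn=None):
    d=optics.capture(n)
    if fn: cv2.imwrite('pics/'+fn,d['frame'])
    np.savez('pics/'+(fn or n)+'.npz',**d)
    return d
def ray(d,u,v,z):
    K=np.array(d['K']);T=np.array(d['world_to_cam']);R=T[:3,:3];t=T[:3,3]
    c=-R.T@t; r=R.T@np.linalg.solve(K,[u,v,1]); return (c+r*(z-c[2])/r[2]).round(1)
def proj(d,p):
    K=np.array(d['K']);T=np.array(d['world_to_cam']);q=K@(T[:3,:3]@np.array(p,float)+T[:3,3]);return (q[:2]/q[2]).round(1)
E
python3 - <<'E'
from h import *
for n in ('top','scene'):
    d=cap(n,n+'1.png'); T=d['world_to_cam']; print(n,(-T[:3,:3].T@T[:3,3]).round(0),d['K'][0,0])
print(monitor.get_obs())
E
```

```text
top [ -38.  -14. 1112.] 422.34201732711574
scene [-693.   11.  552.] 450.4159343766564
{'time': 0.1, 'joint_positions': array([-1.38501171e+00,  3.42623303e-01,  1.52492574e+00,  1.87979316e-05,
        1.27540622e+00, -1.45985929e-01]), 'dq': array([ 2.76361346e-04, -2.04337655e-03, -5.16724686e-03,  7.65632718e-05,
       -2.36661890e-03,  1.10350204e-03]), 'tau': array([ 2.14795044e-03, -4.32005382e+01, -2.44694120e+01,  7.19404290e-02,
        5.26202261e-02, -4.55350710e-05]), 'tool_pos': array([ 170.96674125, -495.99447543,  226.12841969]), 'tcp_rot': array([-3.14024716e+00, -2.16000532e-04,  3.31764915e-01]), 'contact_force': array([ 0.11935533, -0.52165238, -0.13003198]), 'moment': array([-0.01371349, -0.04638533, -0.00278312]), 'finger_force': 0.0, 'grip_width': 91.70302444489012}
```

View pics/top1.png

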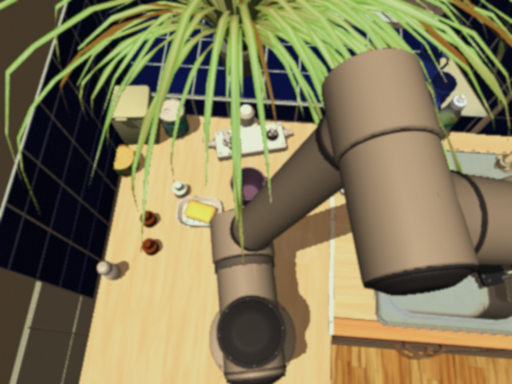

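View pics/scene1.png

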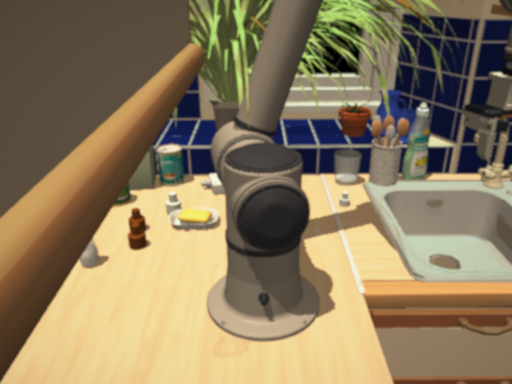

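The top view shows the filter at about (250,140), with the valve on the left and the stud at about (272,133). A white cap is at (180,188) and the mug at (248,183). The scene view shows the left cap at (173,203), a smaller cap at (345,200) and the glass at (347,165). The brown look-alikes are on the left. I'll zoom in next.

```bash
python3 - <<'E'
from h import *
d=dict(np.load('pics/top1.png.npz')); s=dict(np.load('pics/scene1.png.npz'))
f=d['frame'][95:205,160:300]; a=cv2.resize(f,None,fx=5,fy=5,interpolation=cv2.INTER_CUBIC)
cv2.imwrite('pics/c1.png',a)
for n,u,v,z in (('block',250,141,36),('stud',272,133,64),('capL',180,188,40),('mug',248,178,100)): print(n,ray(d,u,v,z))
for n,u,v,z in (('capL',173,213,0),('capR',345,205,0),('glass',347,184,0)): print(n,ray(s,u,v,z))
E
```

```text
block [526.5  48.6  36. ]
stud [541.5 -12.6  64. ]
capL [366.6 227.5  40. ]
mug [384.8  41.4 100. ]
capL [361.5 231.4   0. ]
capR [ 402.2 -230.1    0. ]
glass [ 542.4 -261.5    0. ]
```

View pics/c1.png

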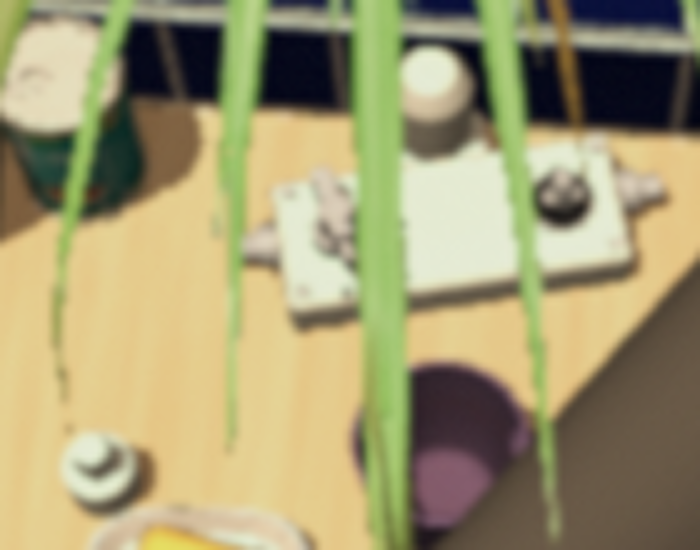

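>>> servo_tool:
  linear:
    - [0.2,-0.2,-0.02]
    - [0.21,-0.21,-0.02]
    - [0.21,-0.21,-0.02]
    - [0.21,-0.21,-0.02]
    - [0.21,-0.21,0]
    - [0.21,-0.21,0]
    - [0.21,-0.21,0]
    - [0.21,-0.21,0]
  spin: [0,0,0,0,0,0,0,0]
  hand: 0.2

```text
time: 1.1
tool_pos: [378.4, -69.9, 242.7]
tcp_rot: [3.141, -0.0, 0.332]
contact_force: [2.0, -1.1, -0.7]
grip_width: 55.1
finger_force: 0.0
```

>>> servo_tool:
  linear:
    - [0.17,-0.17,0]
    - [0.17,-0.17,0]
    - [0.17,-0.17,0]
    - [0,0,0]
    - [0,0,0]
    - [0,0,0]
    - [0,0,0]
    - [0,0,0]
  spin: [0,0,0,0.1,0.11,0,0,0]

```text
time: 2.1
tool_pos: [441.2, 57.7, 242.7]
tcp_rot: [3.142, 0.0, 0.003]
contact_force: [0.0, -0.2, 0.5]
grip_width: 55.0
finger_force: 0.0
```

```bash
python3 - <<'E'
from h import *
d=cap('wrist','w1.png'); T=d['world_to_cam']; print((-T[:3,:3].T@T[:3,3]).round(0),d['K'][0,0], monitor.get_obs()['tool_pos'])
E
```

```text
[516.  58. 401.] 284.31418985575846 [441.1904762   57.73760828 242.71145932]
```

View pics/w1.png

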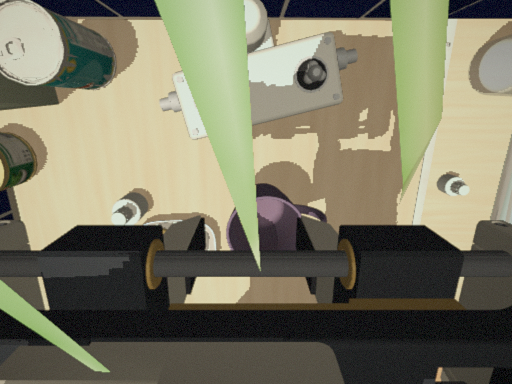

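The wrist view shows the stud at (312,73). The block corners are at (175,72), (330,33), (341,100) and (195,138). A leaf hides the valve. The large cap is at (127,208) and the small cap at (454,185).

```bash
python3 - <<'E'
from h import *
d=dict(np.load('pics/w1.png.npz'))
c=[ray(d,u,v,36) for u,v in ((175,72),(330,33),(341,100),(195,138))]
print(c, np.mean(c,0)); 
a,b,e,f=c
print('yaw',[np.arctan2(*(q[::1])) for q in [((b-a)[:2]),((e-f)[:2])]], np.linalg.norm(b-a),np.linalg.norm(c[0]-c[3]))
print('stud top',ray(d,314,71,64),'gasket',ray(d,311,74,40)); print('cap',ray(d,120,218,56),ray(d,127,210,32), 'small',ray(d,450,186,25))
E
```

```text
[array([552. , 148.5,  36. ]), array([594.8, -33.8,  36. ]), array([520.6, -53.4,  36. ]), array([473.6, 128.5,  36. ])] [535.25  47.45  36.  ]
yaw [np.float64(2.9109912381054635), np.float64(2.8887391209751665)] 187.25685568224196 80.91081509909536
stud top [550.9 -12.2  64. ] gasket [550.  -13.8  40. ]
cap [371.8 227.8  56. ] [373.7 228.5  32. ] small [ 407.9 -217.3   25. ]
```

>>> servo_tool:
  linear:
    - [0,-0.2,0.15]
    - [0,-0.2,0.15]
    - [0,-0.1,0.1]
    - [0,0,0]
    - [0,0,0]
    - [0,0,0]
    - [0,0,0]
    - [0,0,0]
  spin: [0,0,0,0,0,0,0,0]

```text
time: 3.15
tool_pos: [441.2, 157.5, 163.1]
tcp_rot: [3.142, -0.001, 0.001]
contact_force: [-0.5, 0.8, -0.4]
grip_width: 54.9
finger_force: 0.0
```

```bash
python3 - <<'E'
from h import *
d=cap('wrist','w2.png'); print(monitor.get_obs()['tool_pos'])
E
```

```text
[441.17706635 157.59732777 162.93971863]
```

View pics/w2.png

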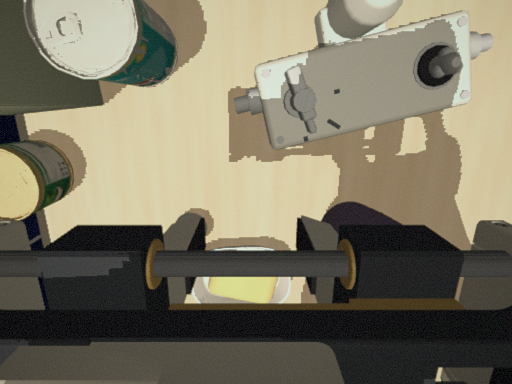

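The view is now clear. The valve hub is at (301,101), with its blunt end at (293,70) and pointer end at (311,131). The long mark is at (334,124) and the outer marks at (306,140) and (337,91). The gasket is centred at about (437,66).

```bash
python3 - <<'E'
from h import *
d=dict(np.load('pics/w2.png.npz'))
g=cv2.cvtColor(d['frame'],cv2.COLOR_BGR2GRAY)
def blob(x0,x1,y0,y1,th):
    m=(g[y0:y1,x0:x1]<th).astype(np.uint8); n,l,s,c=cv2.connectedComponentsWithStats(m)
    i=1+np.argmax(s[1:,4]); cs,_=cv2.findContours((l==i).astype(np.uint8),0,2); e=cv2.fitEllipse(np.vstack(cs).reshape(-1,2)) ; print(s[i],e); return c[i]+[x0,y0]
print('gasket',blob(405,470,35,95,45))
c=[ray(d,u,v,36) for u,v in ((258,66),(468,12),(470,103),(278,148))]; print(c)
a,b=ray(d,293,69,68),ray(d,311,132,68); print('bar',a,b,np.linalg.norm(a-b),'dir',np.arctan2(*(a-b)[1::-1]))
h=ray(d,301,101,70); print('hub',h)
for u,v in ((334,124),(306,140),(337,91)): m=ray(d,u,v,37); print('mark',m,np.arctan2(*(m-h)[1::-1]))
for u,v in ((437,66),(437,68)): print('gask',ray(d,u,v,40))
print('studtop',ray(d,452,60,64))
a=cv2.resize(d['frame'][0:160,240:490],None,fx=3,fy=3,interpolation=cv2.INTER_CUBIC); cv2.imwrite('pics/c2.png',a)
E
```

```text
[ 13  11  34  40 591] ((31.013965606689453, 30.63994026184082), (33.51993179321289, 39.28596878051758), 43.62593078613281)
gasket [430.05245347  67.71742809]
[array([549.9, 150.6,  36. ]), array([594.7, -35.6,  36. ]), array([517.1, -54.1,  36. ]), array([473.3, 129.8,  36. ])]
bar [543.8 122.3  68. ] [492.3 104.3  68. ] 54.55501810099594 dir 0.33624229346214257
hub [518.4 114.7  70. ]
mark [497.1  75.7  37. ] -2.070681841526337
mark [481.5 102.3  37. ] -2.8174050609633845
mark [527.8  75.4  37. ] -1.3360213911619871
gask [549.7 -13.8  40. ]
gask [547.9 -14.1  40. ]
studtop [551.5 -10.8  64. ]
```

View pics/c2.png

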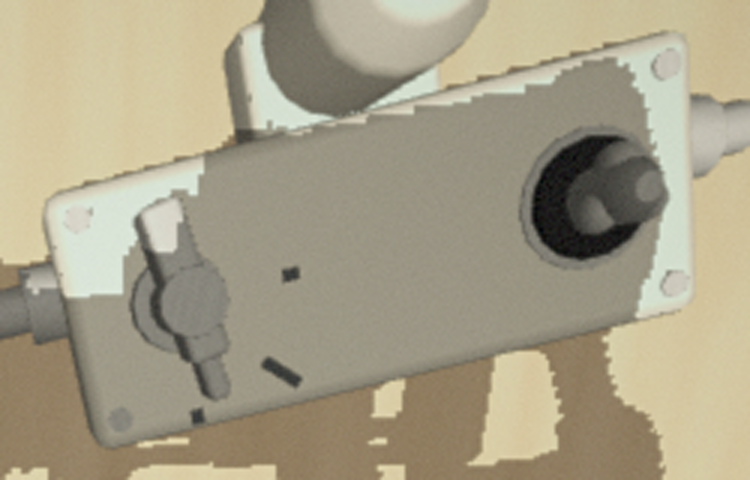

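>>> servo_tool:
  linear:
    - [0.195,0.115,0]
    - [0.195,0.115,0]
    - [0,0,0.1]
    - [0,0,0.15]
    - [0,0,0.2]
    - [0,0,0.1]
    - [0,0,0.05]
    - [0,0,0]
  spin: [0,0,-0.11,-0.106,0,0,0,0]

```text
time: 4.2
tool_pos: [519.1, 112.0, 42.5]
tcp_rot: [-3.142, 0.001, 0.341]
contact_force: [0.5, 0.0, 0.2]
grip_width: 55.1
finger_force: 0.0
```

>>> servo_tool:
  linear:
    - [0,0,0]
    - [0,0,0]
    - [0,0,0]
    - [0,0,0]
    - [0,0,0]
    - [0,0,0]
    - [0,0,0]
    - [0,0,0]
  spin: [0,0,0,0,0,0,0,0]
  hand: -1

```text
time: 5.2
tool_pos: [519.5, 112.0, 43.2]
tcp_rot: [3.141, -0.001, 0.341]
contact_force: [0.1, -0.6, 5.3]
grip_width: 27.5
finger_force: 30.0
```

>>> servo_tool:
  linear:
    - [0,0,0]
    - [0,0,0]
    - [0,0,-0.03]
    - [0,0,0]
    - [0,0,0]
    - [0,0,0]
    - [0,0,0]
    - [0,0,0]
  spin: [0,0,0,0,0,0,0,0]
  hand: -0.2

```text
time: 6.2
tool_pos: [519.1, 112.0, 48.6]
tcp_rot: [3.142, 0.0, 0.341]
contact_force: [-0.3, 1.0, -0.0]
grip_width: 36.6
finger_force: 0.0
```

>>> servo_tool:
  linear:
    - [0,0,0]
    - [0,0,0]
    - [0,0,0]
    - [0,0,0]
    - [0,0,0]
    - [0,0,0]
    - [0,0,0]
    - [0,0,0]
  spin: [0,0,0,0,0,0,0,0]
  hand: -1

```text
time: 7.2
tool_pos: [519.2, 111.9, 48.7]
tcp_rot: [3.141, -0.0, 0.341]
contact_force: [0.9, -1.1, 0.9]
grip_width: 11.9
finger_force: 29.6
```

>>> servo_tool:
  linear:
    - [0,0,0]
    - [0,0,0]
    - [0,0,0]
    - [0,0,0]
    - [0,0,0]
    - [0,0,0]
    - [0,0,0]
    - [0,0,0]
  spin: [-0.07,-0.07,-0.07,-0.07,-0.07,-0.07,-0.012,0]

```text
time: 8.2
tool_pos: [519.0, 112.0, 48.7]
tcp_rot: [-3.141, 0.0, 1.018]
contact_force: [-0.3, -2.0, 1.0]
grip_width: 11.5
finger_force: 29.9
```

>>> servo_tool:
  linear:
    - [0,0,0]
    - [0,0,0]
    - [0,0,0]
    - [0,0,-0.2]
    - [0,0,-0.25]
    - [0,0,-0.2]
    - [0,0,0]
    - [0,0,0]
  spin: [0,0,0,0,0,0,0,0]
  hand: 0

```text
time: 9.2
tool_pos: [518.6, 112.0, 178.0]
tcp_rot: [-3.141, 0.001, 1.02]
contact_force: [0.6, -0.2, -0.6]
grip_width: 45.8
finger_force: 0.0
```

```bash
python3 - <<'E'
from h import *
d=cap('wrist','w3.png')
for p in ((519,112,68),(549.5,-14,40),(372,228,56)): print(proj(d,p))
E
```

```text
[250.7 182.8]
[329.7 252.1]
[ 64.7 158.4]
```

View pics/w3.png

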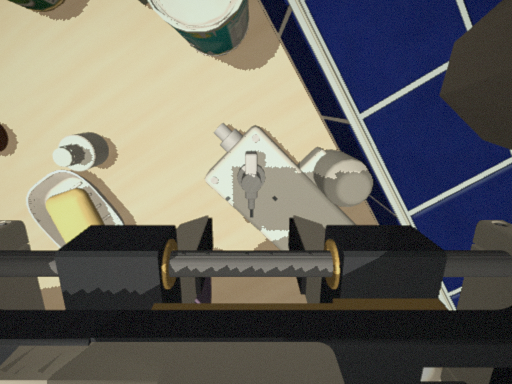

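The hub is at (251,180), against a predicted (251,183). The bar stands vertical in the image, with the pointer at (251,215), and the open mark is at (275,198). The cap knob is at about (65,156). I'll check the valve angle and cap position numerically.

```bash
python3 - <<'E'
from h import *
d=dict(np.load('pics/w3.png.npz'))
h=np.array([519,112,0]); f=lambda v:np.arctan2(v[1],v[0])
m=ray(d,275,198,37); print('open mark',m,'yaw',f(m-h)+np.pi/2)
a,b=ray(d,256,126,36),ray(d,352,222,36); print('back edge',a,b,'yaw',f(b-a)+np.pi/2)
a,b=ray(d,251,152,68),ray(d,251,216,68); print('bar',a,b,f(a-b),np.linalg.norm(a-b))
print('knob top',ray(d,64,157,56))
g=cv2.cvtColor(d['frame'],cv2.COLOR_BGR2GRAY)[130:175,45:115]
E
```

```text
open mark [528.3  75.6  37. ] yaw 0.25014323954537465
back edge [551.  153.6  36. ] [588.5   4.4  36. ] yaw 0.24623989531322943
bar [535.1 137.8  68. ] [501.   82.1  68. ] 1.0214484923444755 65.3092642739145
knob top [372.4 229.4  56. ]
```

>>> servo_tool:
  linear:
    - [-0.17,-0.2,0]
    - [-0.17,-0.23,0]
    - [-0.17,-0.23,0]
    - [-0.1,0,0]
    - [0,0,0]
    - [0,0,0]
    - [0,0,0]
    - [0,0,0]
  spin: [0,0,0,0,0,0,0,0]

```text
time: 10.25
tool_pos: [343.1, 77.4, 178.4]
tcp_rot: [-3.141, 0.0, 1.02]
contact_force: [0.3, 0.0, -0.9]
grip_width: 46.1
finger_force: 0.0
```

>>> servo_tool:
  linear:
    - [0.18,-0.14,0]
    - [0.165,-0.125,0]
    - [0,0,0]
    - [0,0,0]
    - [0,0,0]
    - [0,0,0]
    - [0,0,0]
    - [0,0,0]
  spin: [0,0,0,0,0,0,0,0]

```text
time: 11.25
tool_pos: [333.8, 163.5, 178.7]
tcp_rot: [3.141, 0.0, 1.019]
contact_force: [0.4, 0.3, -0.5]
grip_width: 45.8
finger_force: 0.0
```

```bash
python3 - <<'E'
from h import *
d=cap('wrist','w4.png'); p=monitor.get_obs(); print(p['tool_pos'],p['joint_positions'])
print(proj(d,(372.4,229,56)),proj(d,(372.4,229,0)))
cv2.imwrite('pics/c4.png',cv2.resize(d['frame'][20:220,130:400],None,fx=2.5,fy=2.5))
E
```

```text
[333.82267928 163.54765919 178.71712169] [ 2.48646592e-01  1.13838841e-01  1.97714076e+00 -1.20468518e-04
  1.05053084e+00  8.00066353e-01]
[248.7 102.3] [249.  102.5]
```

View pics/c4.png

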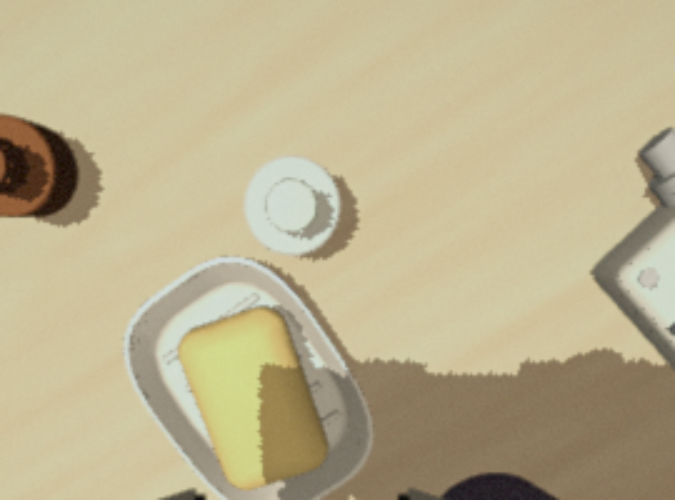

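>>> servo_tool:
  linear:
    - [0.19,-0.01,0]
    - [0.19,-0.007,0.05]
    - [0,0,0.2]
    - [0,0,0.2]
    - [0,0,0.17]
    - [0,0,0.08]
    - [0,0,0.021]
    - [0,0,0]
  spin: [0,0,0,0,0,0,0,0]

```text
time: 12.3
tool_pos: [370.9, 230.3, 34.7]
tcp_rot: [3.141, -0.0, 1.02]
contact_force: [-0.1, -0.0, 0.9]
grip_width: 46.0
finger_force: 0.0
```

>>> servo_tool:
  linear:
    - [0,0,0]
    - [0,0,0]
    - [0,0,0]
    - [0,0,0]
    - [0,0,0]
    - [0,0,0]
    - [0,0,0]
    - [0,0,0]
  spin: [0,0,0,0,0,0,0,0]
  hand: -1

```text
time: 13.3
tool_pos: [370.8, 230.3, 34.7]
tcp_rot: [3.141, -0.0, 1.02]
contact_force: [-0.8, -0.1, 5.9]
grip_width: 19.5
finger_force: 30.0
```

>>> servo_tool:
  linear:
    - [0,0,-0.1]
    - [0,0,-0.25]
    - [0,0,-0.2]
    - [-0.115,0.27,0]
    - [-0.115,0.28,0]
    - [-0.115,0.28,0]
    - [-0.115,0.28,0]
    - [-0.115,0.27,0]
  spin: [0,0,0,0,0,0,0,0]

```text
time: 14.3
tool_pos: [546.3, -14.1, 144.0]
tcp_rot: [-3.141, 0.0, 1.019]
contact_force: [0.6, 0.2, -0.2]
grip_width: 19.0
finger_force: 30.0
```

>>> servo_tool:
  linear:
    - [0,0,0]
    - [0,0,0]
    - [0,0,0]
    - [0,0,0]
    - [0,0,0]
    - [0,0,0]
    - [0,0,0]
    - [0,0,0]
  spin: [0,0,0,0,0,0,0,0]

```text
time: 15.3
tool_pos: [545.6, -12.3, 144.5]
tcp_rot: [3.142, 0.0, 1.02]
contact_force: [0.4, 0.1, -1.4]
grip_width: 19.3
finger_force: 30.0
```

```bash
python3 - <<'E'
from h import *
d=cap('wrist','w5.png'); s=cap('scene','s5.png');t=cap('top','t5.png'); p=monitor.get_obs(); print(p['tool_pos'],p['contact_force'])
for q in ((549.5,-14.3,64),(549.5,-14.3,40)): print(proj(d,q),proj(s,q),proj(t,q))
a=cv2.resize(s['frame'][120:220,170:400],None,fx=3,fy=3)
b=cv2.resize(d['frame'][130:300,100:400],(690,391)); 
cv2.imwrite('pics/c5.png',cv2.resize(np.vstack([a[:,:690],b]),None,fx=.85,fy=.85))
E
```

```text
[545.59421797 -12.30797326 144.46876915] [-0.21645115  0.33614767 -0.94452676]
[255.2 191.8] [264.9 163.8] [272.8 130.5]
[254.8 184.3] [264.9 171.3] [272.5 134.7]
```

View pics/c5.png

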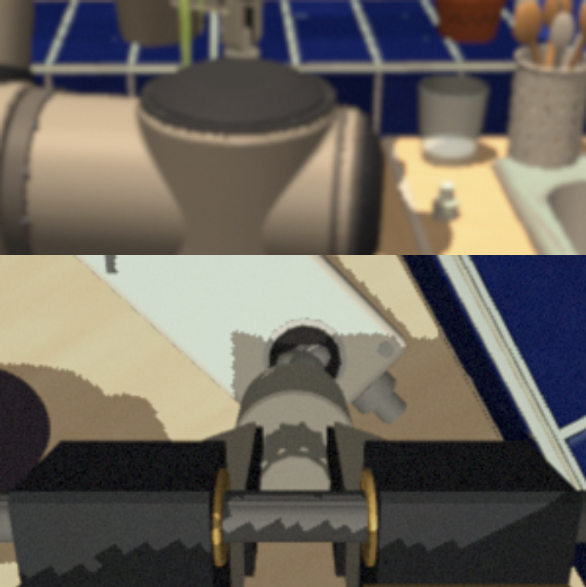

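The scene view is blocked by the arm. The wrist view shows the gasket ring at about (256,181) and the held cap below it. I'll measure both in this frame.

```bash
python3 - <<'E'
from h import *
d=dict(np.load('pics/w5.png.npz')); p=np.array([545.6,-12.3,144.5]); y=1.02
X=np.array([np.cos(y),np.sin(y),0]);Y=np.array([np.sin(y),-np.cos(y),0])
g=cv2.GaussianBlur(cv2.cvtColor(d['frame'],cv2.COLOR_BGR2GRAY),(3,3),0)
m=(g<60).astype(np.uint8); m[:155]=0;m[192:]=0;m[:,:225]=0;m[:,290:]=0
# outer edge: first dark pixel per column from above, leftmost/rightmost per row
P=[(u,np.argmax(m[:,u])-.5) for u in range(225,290) if m[:,u].sum()>2]
P+=[f for v in range(172,188) for f in ((np.argmax(m[v])-.5,v),(511.5-np.argmax(m[v,::-1]),v)) if m[v].sum()>2]
W=np.array([ray(d,u,v,40)[:2] for u,v in P])
from scipy.optimize import least_squares
r=least_squares(lambda q:np.hypot(*(W-q[:2]).T)-q[2],[549,-14,18],loss='soft_l1'); print('gasket fit',r.x,np.abs(r.fun).mean(),len(W))
q=r.x[:2]-p[:2]; print('to go tool',q@X[:2],q@Y[:2])
for dz,nm in ((-34,'mouth'),(-2,'skirt top'),(22,'knob top')):
    c=p+[0,0,dz]; print(nm,proj(d,c),proj(d,c+20*Y),proj(d,c-20*Y))
for v in (200,205,210,214): print(v,g[v,210:300:3])
E
```

```text
gasket fit [549.9029755  -14.49723372  17.22746424] 0.39621034943715283 68
to go tool 0.3797503866627674 4.816557252477499
mouth [250.2 211.4] [277.9 211.4] [222.6 211.4]
skirt top [250.2 230.4] [282.7 230.4] [217.7 230.4]
knob top [250.2 249.6] [287.6 249.6] [212.7 249.6]
200 [196 197 197 175 143 103  76  79  80  82  95 109 116 121 119 114 108  90
  79  78  76  77 137 143 135 114 122 122 115 109]
205 [197 197 196 190 132  76  80 106 132 144 145 145 144 144 145 144 145 145
 142 128  97  76  90 115  97 106 115 119 119 117]
210 [195 193 193 194 121  99 135 144 144 145 145 145 145 146 144 145 145 144
 144 144 144 131  92 113 118  97 110 107 109 117]
214 [193 193 194 193 105 139 137 143 145 144 145 144 144 145 143 138 145 145
 145 144 142 138 136 106 120 120 119 119 109 105]
```

>>> servo_tool:
  linear:
    - [0.002,0.024,0]
    - [0,0,0.1]
    - [0,0,0.09]
    - [0,0,0.03]
    - [0,0,0.03]
    - [0,0,0]
    - [0,0,0]
    - [0,0,0]
  spin: [0,0,0,0,0,0,0,0]

```text
time: 16.45
tool_pos: [550.2, -14.4, 95.0]
tcp_rot: [3.141, -0.0, 1.02]
contact_force: [0.4, 0.0, -1.4]
grip_width: 19.2
finger_force: 30.0
```

>>> servo_tool:
  linear:
    - [0,0,0.015]
    - [0,0,0.015]
    - [0,0,0.015]
    - [0,0,0.015]
    - [0,0,0.015]
    - [0,0,0.015]
    - [0,0,0.01]
    - [0,0,0]
  spin: [0,0,0,0,0,0,0,0]

```text
time: 17.45
tool_pos: [549.6, -14.3, 74.4]
tcp_rot: [-3.141, 0.0, 1.02]
contact_force: [-1.4, 0.1, 0.6]
grip_width: 19.1
finger_force: 30.0
```

>>> servo_tool:
  linear:
    - [0,0,0.005]
    - [0,0,0.005]
    - [0,0,0]
    - [0,0,0]
    - [0,0,0]
    - [0,0,0]
    - [0,0,0]
    - [0,0,0]
  spin: [0,0,0,0,0,0,0,0]

```text
time: 18.45
tool_pos: [549.9, -14.3, 73.0]
tcp_rot: [3.141, -0.0, 1.02]
contact_force: [-3.8, -0.0, 5.4]
grip_width: 19.0
finger_force: 30.0
```

>>> servo_tool:
  linear:
    - [0,0,0.005]
    - [0,0,0.005]
    - [0,0,0.003]
    - [0,0,0]
    - [0,0,0]
    - [0,0,0]
    - [0,0,0]
    - [0,0,0]
  spin: [0,0,0,0,0,0,0,0]

```text
time: 19.45
tool_pos: [550.0, -14.3, 71.6]
tcp_rot: [3.141, -0.0, 1.02]
contact_force: [-5.5, 1.4, 13.9]
grip_width: 19.1
finger_force: 30.0
```

```bash
python3 - <<'E'
from h import *
d=cap('wrist','w6.png'); p=monitor.get_obs(); print(p['tool_pos'],p['contact_force'],p['moment'],p['tcp_rot'])
a=cv2.resize(d['frame'][0:240,100:400],(750,600)); cv2.imwrite('pics/c6.png',a)
E
```

```text
[549.97678656 -14.31590883  71.55210294] [-5.1782871  0.9503881 14.9217677] [ 0.16643421  0.96794235 -0.0041354 ] [ 3.14058981e+00 -3.25141197e-04  1.01998574e+00]
```

View pics/c6.png

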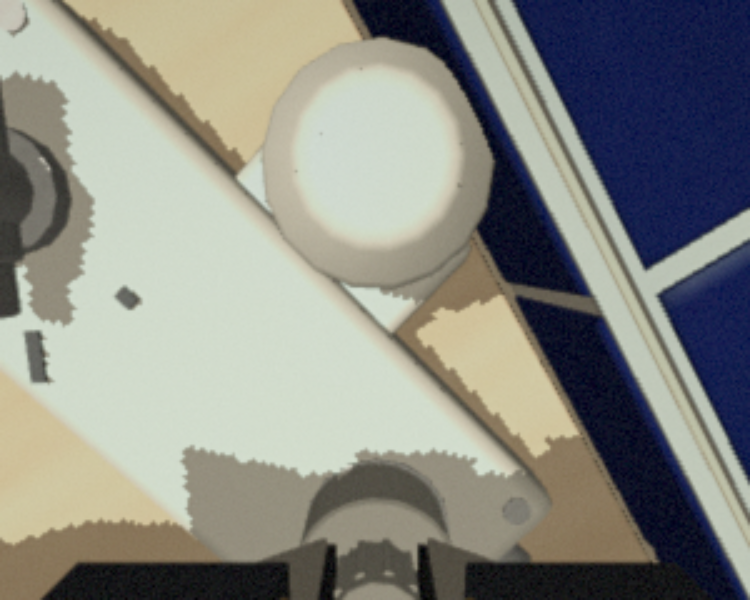

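The wrist view shows the skirt down on the block over the gasket, upright under the fingers, at about (250,205) in the full frame. The TCP is 3.1 mm below gasket contact with about 14 N pressing, and the valve is undisturbed. That fits a cap clicked and squeezing the gasket, so I'm handing the job in.

```bash
python3 -c "
from plant import workorder
print(workorder.close_job())"
```

```text
the job is handed in; nothing more can be done
None
```

I set the valve to half open (measured at about 0.78 rad) and let it go. The large cap is on the vent stud, still held by its knob and pressed down with about 14 N. I did not see the click directly, but the final height, about 3 mm below first gasket contact, means it is fully down; the job is handed in at about 19.5 s and no verdict was returned.

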